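Drain plug out of the carver's sharpening tank

TASK

Get the sharpening tank ready to drain: first slide the top drip tray sideways, without lifting it away, off its stack onto the wooden shelf, against the steel stop strip so that it sits under the drain neck, leaving the two trays below it where they are. Then unscrew the red hexagonal plug from the neck, draw it straight out, lower it into the blue parts tray (do not drop it) and let go; leave the whetstone, gouge and wooden trough alone.

Things in the scene. Friction and masses are not known exactly. Their poses are not given: they have to be found in the camera images.
- port (a point): Mouth of the drain neck, on its level axis, 150 mm above the bench. Steel tube, 48 mm outside, 32 mm bore, standing 50 mm out of a fixed green tank (210 mm wide, underside 95 mm, top 218 mm above the bench). Axes of tank and shelf: y level along the bore INTO the tank (the plug comes out towards -y), z up. Nothing stands above neck or plug.
- plug_grip (a point): Centre of the red hexagonal plug head, on its axis; y points from head to thread. Head 38 mm across flats, 34 mm long along y. At the start one flat faces straight up, so the pairs of flats a gripper from above can take need it tilted 30 degrees about the axis, to either side. Then a flange, 44 mm across, 4 mm thick, lying against the port mouth, 21 mm from this point. Plug 0.14 kg.
- plug_tip (a point): Inner end of the plug's brass thread (30 mm diameter, 30 mm long), 51 mm from plug_grip along y. Right-hand coarse thread: unscrews anticlockwise seen from the head, comes out 4 mm per 60 degrees, lets go after about 105 degrees; at 110 to 155 degrees it draws straight out, clear after some 35 mm. Light to turn, 1 mm clearance; does not pull out while the thread holds.
- shelf_spot (a point): Where the drip tray's middle belongs: on the top (56 mm above the bench) of a fixed wooden shelf block, below the plug head, 20 mm from the port mouth. Same axes as port. Shelf 150 mm wide (x), 160 mm long (y). A steel stop strip 14 mm high stands across its far end, face 78 mm beyond this point in +y: a tray pushed against it is in place.
- tray_top_c (a point): Centre (half-way up) of the top drip tray of a stack of three beside the shelf, on its -y side. Metal, 130 mm (x) by 150 mm (y), 24 mm high, rims 8 mm wide; 0.3 kg; z up. Rims lie flat on one another, not nested. Its underside is 2 mm above the shelf top at the start; the gap between stack and shelf is 4 to 20 mm.
- tray_mid_c (a point): Centre of the middle tray of the stack, same size, to stay where it is.
- tray_low_c (a point): Centre of the lowest tray of the stack, same size, to stay where it is.
- parts_tray_in (a point): Centre of the inner floor of the blue parts tray: 160 mm (x) by 170 mm (y) outside, 26 mm high, walls and floor about 4 mm. Fixed. x, y along its sides.
- whetstone_c (a point): Brown whetstone on a wooden base, 85 by 220 mm, 36 mm high; centre. Bystander.
- blank_c (a point): Half-carved pale wooden trough, 120 by 240 mm, 70 mm high; centre. Bystander.
- gouge_c (a point): Wood-handled carving gouge lying along its y, 245 mm long, about 27 mm thick; centre. Bystander.
Mind the look-alikes: they are no part of the job. Leave any orange look-alike of the part that bears parts_tray_in alone.

How it is judged:
On the way, in this order (a step that is already met when the one before it is completed fails the run):
1. the top drip tray lies on the shelf under the neck, the plug still screwed in (x of tray_top_c in the frame of shelf_spot between -0.025 and 0.025 m and y of tray_top_c in the frame of shelf_spot between -0.025 and 0.025 m and z of tray_top_c in the frame of shelf_spot below 0.015 m and angle between the y axis of tray_top_c and the y axis of shelf_spot, either way round below 0.2 rad and distance of plug_grip from where it was at the start of the episode below 0.006 m), for 0.2 s.
2. the plug has been turned by about 50 to 130 degrees in the neck, not torn out (angle between the z axis of plug_grip and the z axis of port, either way round above 0.85 rad and y of plug_grip in the frame of port above -0.04 m and angle between the y axis of plug_grip and the y axis of port, either way round below 0.25 rad), for 0.1 s.
3. the plug is drawn clear of the neck ((y of plug_grip in the frame of port below -0.056 m or horizontal distance between plug_grip and port above 0.07 m)), for 0.1 s.
4. the plug is lowered into the parts tray in the gripper (x of plug_grip in the frame of parts_tray_in between -0.06 and 0.06 m and y of plug_grip in the frame of parts_tray_in between -0.065 and 0.065 m and z of plug_grip in the frame of parts_tray_in below 0.04 m and contact force between the fingers and plug above 0.5 N), for 0.04 s.
At the end, for the whole second after the job is handed in: Plug released and at rest in the blue parts tray (head centre within 60 x 65 mm of the tray middle, under 40 mm above its floor); drip tray at rest flat on the shelf, within 25 mm of its place each way and 0.2 rad of square; the two lower trays not shifted over 15 mm (x of tray_top_c in the frame of shelf_spot between -0.025 and 0.025 m and y of tray_top_c in the frame of shelf_spot between -0.025 and 0.025 m and z of tray_top_c in the frame of shelf_spot below 0.015 m and angle between the y axis of tray_top_c and the y axis of shelf_spot, either way round below 0.2 rad and x of plug_grip in the frame of parts_tray_in between -0.06 and 0.06 m and y of plug_grip in the frame of parts_tray_in between -0.065 and 0.065 m and z of plug_grip in the frame of parts_tray_in below 0.04 m and linear speed of each of plug, tray_top below 0.03 m/s); the robot touches nothing.
It fails at once if a lower tray of the stack is shifted by more than 15 mm (distance of any of tray_mid_c, tray_low_c from where it was at the start of the episode above 0.015 m).
It fails at once if a bystander (whetstone, trough, gouge) is moved by more than 25 mm (distance of any of whetstone_c, blank_c, gouge_c from where it was at the start of the episode above 0.025 m).
It fails at once if the drip tray is lifted more than about 25 mm off the stack, or thrown off (z of tray_top_c in the frame of shelf_spot above 0.04 m or z of tray_top_c in the frame of shelf_spot below -0.01 m).
It also fails if it takes over 69 s, if anything falls off the work surface, if the arm or the gripper's body presses on something with over 40 N, if the wrist force passes 120 N, or if a joint passes its speed limit or range.

ROBOT

A 7-joint arm with a two-finger parallel gripper is mounted at the origin on the work surface. World frame = base frame: x ahead of the robot, y to its left, z up, the work surface at z = 0. Lengths are in m, angles in rad, forces in N, time in s.
With the tool pointing down it reaches from about 0.425 to 0.925 m from the base axis. Payload 6.8 kg.
Tool frame: the origin (TCP) lies on the front face of the gripper's body, between the roots of the fingers; the fingertips stand 73 mm ahead of it and the grasp point (between the pads) lies 54 mm ahead of it (env.nose_length is the distance from the TCP to the fingertips, in m); z points along the fingers, y is the direction in which the jaws open and shut (so a half turn about z gives the same grasp; the last joint's range is limited). The gripper opens to 85 mm and grips with 20 to 120 N. Pads are 22 mm wide; open, the fingers measure 114 mm over their backs; the gripper's body (76 mm by 85 mm) begins 54 mm behind the grasp point. The pads swing forward as they close: fully open they stand 13 mm farther back than shut.
Start: joints at [-1.29, 0.477, 0.022, 1.555, -0.011, 1.109, -0.083], TCP at [0.256, 0.625, 0.304] pointing down, gripper open.
Joint ranges: [-2.96, 2.96], [-0.34, 2.1], [-1.41, 1.46], [0.24, 2.44], [-1.37, 4.51], [0.17, 1.92], [-2.96, 2.96]. Speed limits (rad/s): [2.39, 2.39, 3.14, 3.14, 3.14, 3.14, 3.14].

INTERFACE

Orientations are given as a unit quaternion [w, x, y, z].
In Python, from cell import env, kin, camera, calibration, job gives the robot as it stands. The module is installed in compiled form; this text tells all that it offers. Calls block until the motion is done:
- env.reach(position, orientation): joint-space move of the TCP to a pose.
- env.movel(position, velocity=0.15, rot=None, stop_force=None): straight line of the TCP; rot=None keeps the orientation; velocity is the mean speed in m/s. With stop_force (N) it stops when the force on the tool has changed by that much, and returns True; else False.
- env.goto_joints(angles): joint-space move.
- env.grip(opening, f_grip=None): finger opening in m; f_grip is the grip in N (None keeps the last); returns when the fingers have stopped.
- env.dwell(seconds).
- kin.inverse_kinematics(position, orientation): joint angles nearest the present ones, or None.
- env.get_state(): the state.
- camera(name): name is "scene" or "top"; returns (picture, depth): 384x512x3 uint8, blue, green, red; 384x512 float32, m along the optical axis (not along the pixel's ray), 0 where there is no reading.
- calibration(name): a dict with "fx", "fy", "cx", "cy" (pixels), "rvec" (rotation vector, rad) and "tvec" (3), from world to camera coordinates, as OpenCV has them. Camera axes: x right, y down, z forward; pixel columns grow to the right and rows downward; lengths in m; the calibration is good to about 2 mm. A picture is of the moment at which its call begins. calibration takes no time and is no camera call.
A pose or a line that the arm cannot do raises env.PlanningError and nothing moves.
- job.job_done(): hands the job in, once; it reports no verdict.
The state is a dict: "time": time; "qpos": joint angles; "joint_velocities": joint speeds; "joint_torque": joint torques, N m; "tcp_pos": TCP position; "orientation": TCP orientation; "force": force on the tool from outside, world axes, zero at the start; "torque": the same for the moment, N m; "opening": finger opening in m.
Only numpy, scipy, OpenCV 4.12 (cv2) and the standard library are available. Lean on these libraries where they do the work, as an engineer would, in place of code of your own. Each camera call takes 0.05 s, during which the arm holds its last target.

## Working session

There is one attempt and no reset: what is moved stays moved. The work goes in short steps, each a Python script; the robot and the scene stay as the last script left them, time stands still between calls to the robot, and variables do not carry over. Pictures are saved under pics/ and viewed, and the job is handed in when it is done.

```bash
ls; mkdir -p pics
python3 - <<'E'
from cell import env, kin, camera, calibration, job
import cv2,numpy as np
for n in("scene","top"):
    p,d=camera(n); cv2.imwrite(f"pics/{n}0.png",p); np.save(f"pics/{n}0.npy",d)
    c=calibration(n); print(n,c); R=cv2.Rodrigues(np.array(c["rvec"],float))[0]; print(-R.T@np.array(c["tvec"]).ravel(), R)
s=env.get_state();print(s,env.nose_length)
E
```

```text
pics
scene {'fx': 363.7166377324445, 'fy': 363.7166377324445, 'cx': 256.81798448609874, 'cy': 195.19324524594361, 'rvec': array([ 1.86260672,  1.412494  , -0.65844107]), 'tvec': array([-0.06315401, -0.22391191,  1.28489766])}
[ 1.11130064 -0.26438601  0.63261196] [[ 0.27674938  0.96082155  0.01522263]
 [ 0.60613007 -0.16224986 -0.77864069]
 [-0.74566489  0.22471522 -0.62728538]]
top {'fx': 375.3940993908896, 'fy': 375.3940993908896, 'cx': 254.91369048770645, 'cy': 190.28867810388437, 'rvec': array([ 1.89026296, -2.32532232,  0.24484872]), 'tvec': array([0.00714536, 0.53561846, 0.8963237 ])}
[ 0.32948288 -0.06347375  0.98881064] [[-0.20401248 -0.97896606 -0.00208875]
 [-0.9570607   0.19989544 -0.20994437]
 [ 0.20594594 -0.04083221 -0.9777111 ]]
{'time': 0.1, 'qpos': array([-1.29010832,  0.47774881,  0.02235522,  1.55632615, -0.01152327,
        1.10932421, -0.08309478]), 'joint_velocities': array([-7.71805364e-04, -1.13697693e-03, -3.82096060e-04, -3.51924020e-03,
        8.14342205e-04, -1.41549824e-05,  7.90448265e-04]), 'joint_torque': array([ 3.73430594e-03, -5.97765648e+01,  1.61325060e+00, -2.81956619e+01,
        1.27726916e-02,  5.03951189e-03, -2.54055230e-07]), 'tcp_pos': array([0.25571875, 0.62424394, 0.30301321]), 'orientation': array([-1.08798767e-04,  1.93169970e-01,  9.81164950e-01, -8.32118704e-04]), 'force': array([0.26642385, 0.42548475, 0.73523053]), 'torque': array([-0.0356686 , -0.01060773, -0.01673254]), 'opening': 0.08544353494060107} 0.0726
```

View pics/scene0.png

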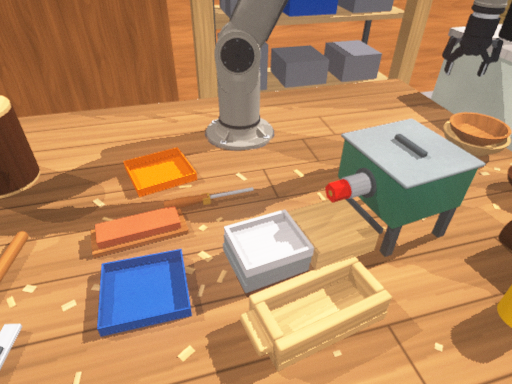

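View pics/top0.png

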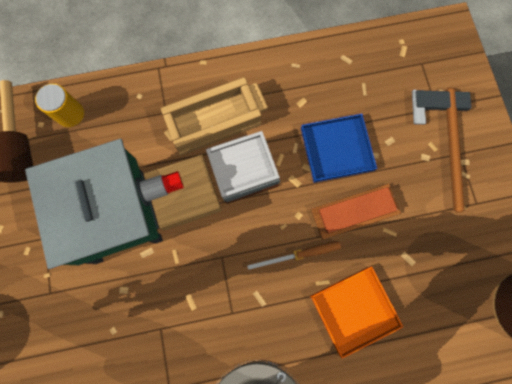

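The top view shows the tank at (90,205), neck at (152,188), red plug at (173,182), shelf at (190,200), tray stack at (243,166), blue tray at (338,148), whetstone at (357,208), gouge at (295,255) and trough at (215,110). There are two candidates for the parts tray: blue at (338,148) and orange at (356,312). Blue fits the description and orange is the look-alike. Next I measure and enlarge.

```bash
cat > h.py <<'E'
import cv2,numpy as np
from cell import env, kin, camera, calibration, job
def cam(n):
    c=calibration(n);R=cv2.Rodrigues(np.array(c["rvec"],float))[0];return c,R,-R.T@np.array(c["tvec"],float).ravel()
def ray(n,uv,z):
    c,R,C=cam(n);uv=np.atleast_2d(np.asarray(uv,float))
    d=np.c_[(uv[:,0]-c["cx"])/c["fx"],(uv[:,1]-c["cy"])/c["fy"],np.ones(len(uv))]@R
    return C+d*((z-C[2])/d[:,2])[:,None]
def cloud(n,d):
    c,R,C=cam(n);v,u=np.mgrid[:384,:512]
    P=np.stack([(u-c["cx"])/c["fx"]*d,(v-c["cy"])/c["fy"]*d,d],-1)@R+C
    P[d<=0]=np.nan
    return P
def rect(P2):
    r=cv2.minAreaRect(P2.astype(np.float32));return r,cv2.boxPoints(r)
def big(m):
    n,l,s,c=cv2.connectedComponentsWithStats(m.astype(np.uint8));i=1+np.argmax(s[1:,4]);return l==i
E
cat > m.py <<'E'
from h import *
np.set_printoptions(precision=4,suppress=True)
p=cv2.imread("pics/top0.png");P=cloud("top",np.load("pics/top0.npy"))
hsv=cv2.cvtColor(p,cv2.COLOR_BGR2HSV);H,S,V=[hsv[...,i].astype(int) for i in range(3)]
def show(name,m,zlo,zhi,zr):
    m=big(m&(P[...,2]>zlo)&(P[...,2]<zhi)); pts=P[m]
    print(name,m.sum(),"z med",np.nanmedian(pts[:,2]),"zpct",np.percentile(pts[:,2],[5,95]))
    v,u=np.nonzero(m); h=cv2.convexHull(np.c_[u,v].astype(np.int32)).reshape(-1,2)
    r,b=rect(ray("top",h,zr)[:,:2]);print("  rayrect",r);
    r2,b2=rect(pts[:,:2]);print("  depthrect",r2);return m
a=show("tray rim",(S<60),0.05,0.11,0.082)
b=show("blue",(H>100)&(H<125)&(S>150),-0.01,0.05,0.026)
t=show("tanktop",(S<90),0.2,0.235,0.218)
r=show("red",((H<6)|(H>174))&(S>170),0.12,0.2,0.169)
w=show("whet",((H<12))&(S>110)&(V>120),0.02,0.05,0.036)
nk=show("neck",(S<60),0.12,0.19,0.174)
sh=show("shelf",(S>60)&(H>10)&(H<30),0.045,0.066,0.056)
tr=show("trough",(S>60)&(H>10)&(H<30),0.066,0.085,0.07)
o=p.copy()
for m,c in((a,(255,0,255)),(b,(0,255,255)),(t,(0,0,255)),(r,(0,255,0)),(nk,(255,0,0)),(sh,(255,255,0))):
    k,_=cv2.findContours(m.astype(np.uint8),0,2);cv2.drawContours(o,k,-1,c,1)
cv2.imwrite("pics/ov.png",cv2.resize(o[80:280,0:400],None,fx=2,fy=2,interpolation=2))
E
python3 m.py
```

```text
tray rim 3163 z med 0.06699410015087903 zpct [0.0633 0.0835]
  rayrect ((0.5911850333213806, -0.08355655521154404), (0.13909289240837097, 0.14939729869365692), 7.607605457305908)
  depthrect ((0.5945369601249695, -0.08328884094953537), (0.13339687883853912, 0.1495296210050583), 7.695553302764893)
blue 3581 z med 0.004496310309286322 zpct [0.0014 0.0251]
  rayrect ((0.603431761264801, -0.3462904691696167), (0.17151300609111786, 0.1600709706544876), 89.43685913085938)
  depthrect ((0.605134129524231, -0.3470408320426941), (0.1701575368642807, 0.1603711098432541), 89.77412414550781)
tanktop 10565 z med 0.21882081513448126 zpct [0.2165 0.2216]
  rayrect ((0.5415576100349426, 0.25581225752830505), (0.2218458354473114, 0.2121025174856186), 7.392880916595459)
  depthrect ((0.5419783592224121, 0.2561461329460144), (0.22199824452400208, 0.2125171273946762), 7.324340343475342)
red 293 z med 0.16642153910535962 zpct [0.1522 0.1704]
  rayrect ((0.5597025752067566, 0.08045122027397156), (0.03982734680175781, 0.039201583713293076), 7.299681663513184)
  depthrect ((0.5637190341949463, 0.08245716989
[... 543 characters left out ...]
threct ((0.558379590511322, 0.13064441084861755), (0.06617587059736252, 0.055852070450782776), 8.243127822875977)
shelf 2933 z med 0.05654585687095659 zpct [0.0535 0.0593]
  rayrect ((0.5631052255630493, 0.08321397751569748), (0.15180423855781555, 0.15981799364089966), 7.297396659851074)
  depthrect ((0.5647737979888916, 0.08276614546775818), (0.15122969448566437, 0.1589255928993225), 7.020962238311768)
trough 1851 z med 0.07006534208439119 zpct [0.0671 0.0731]
  rayrect ((0.7534985542297363, -0.029792487621307373), (0.120723657310009, 0.2387998402118683), 10.17063045501709)
  depthrect ((0.7545785903930664, -0.02969755232334137), (0.1209380105137825, 0.2394893318414688), 10.136305809020996)
```

Run:
```python
import cv2
p=cv2.imread("pics/scene0.png");cv2.imwrite("pics/sc_crop.png",cv2.resize(p[120:340,90:490],None,fx=2,fy=2,interpolation=2))
```

```text
(no output)
```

View pics/ov.png

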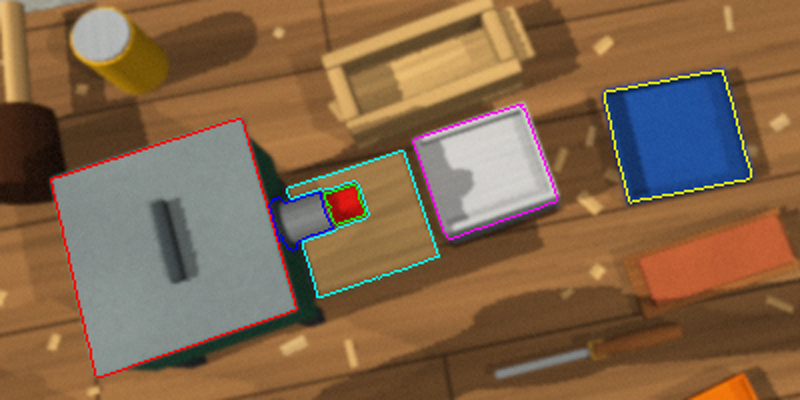

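View pics/sc_crop.png

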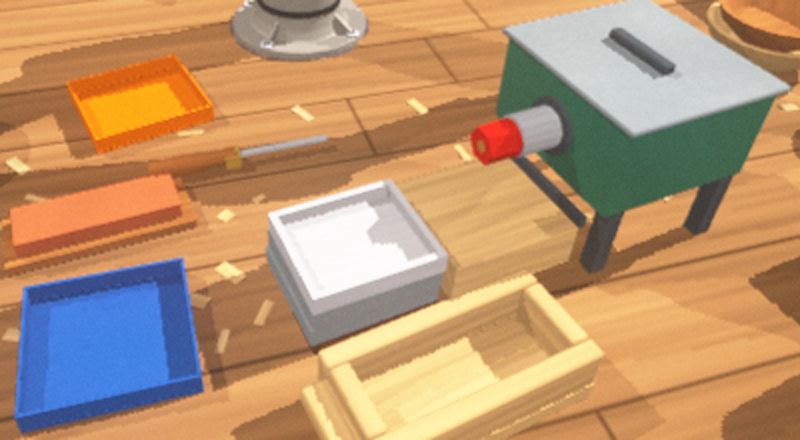

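The crops confirm it: the blue tray at top (338,148) is the parts tray, and the orange one at (356,312) stays untouched. The sizes measured for shelf, tank top, blue tray and trough match those given. Next I refine the axis, the plug and the rim in the shelf frame.

```bash
cat > m2.py <<'E'
from h import *
np.set_printoptions(precision=4,suppress=True)
yaw=np.deg2rad(7.2);ex=np.array([np.cos(yaw),np.sin(yaw)]);ey=np.array([-np.sin(yaw),np.cos(yaw)]);O=np.array([0.564,0.081])
def loc(Q): d=Q[:,:2]-O; return np.c_[d@ex,d@ey,Q[:,2]]
pc=lambda a:np.percentile(a,[1,5,50,95,99])
for n in("top","scene"):
    p=cv2.imread(f"pics/{n}0.png");P=cloud(n,np.load(f"pics/{n}0.npy"));hsv=cv2.cvtColor(p,cv2.COLOR_BGR2HSV);H,S,V=[hsv[...,i].astype(int) for i in range(3)]
    red=big(((H<6)|(H>174))&(S>170)&(P[...,2]>.12)&(P[...,2]<.2))
    L=loc(P[red]);print(n,"red x",pc(L[:,0]),"y",pc(L[:,1]),"z",pc(L[:,2]))
    t=L[L[:,2]>.166];print(" topflat x",pc(t[:,0]),"y",pc(t[:,1]))
    A=loc(P.reshape(-1,3));sel=(abs(A[:,0])<.03)&(A[:,1]>.03)&(A[:,1]<.068)&(A[:,2]>.152)&(A[:,2]<.18)
    k=A[sel];M=np.c_[2*k[:,0],2*k[:,2],np.ones(len(k))];s=np.linalg.lstsq(M,k[:,0]**2+k[:,2]**2,rcond=None)[0];print(" neck",len(k),"x,z",s[:2],"r",np.sqrt(s[2]+s[0]**2+s[1]**2))
    for lo,hi in((.03,.045),(.05,.066)):
        q=k[(k[:,1]>lo)&(k[:,1]<hi)]
        M=np.c_[2*q[:,0],np.ones(len(q))];b=q[:,0]**2+(q[:,2]-.15)**2;s=np.linalg.lstsq(M,b,rcond=None)[0];print("   z fixed x",s[0],"r",np.sqrt(s[1]+s[0]**2))
    m=big((S<70)&(P[...,2]>.076)&(P[...,2]<.09)&(np.nan_to_num(abs((P[...,0]-.595)))<.1)&(abs(P[...,1]+.083)<.1))
    print(" rim",rect(P[m][:,:2])[0],"z",np.median(P[m][:,2]));L=loc(P[m]);print("  x",pc(L[:,0]),"y",pc(L[:,1]))
    f=(S<70)&(abs(P[...,0]-.597)<.04)&(abs(P[...,1]+.083)<.045);print(" floor z",np.nanmedian(P[f][:,2]))
    m=big((H>100)&(H<125)&(S>150)&(P[...,2]>-.01)&(P[...,2]<.05));print(" blue",rect(P[m][:,:2])[0])
    q=A[(abs(A[:,0])<.06)&(A[:,1]>.05)&(A[:,1]<.1)&(A[:,2]>.062)&(A[:,2]<.08)];print(" strip",len(q),pc(q[:,1]) if len(q) else 0)
E
python3 m2.py
cat >> h.py <<'E'
from scipy.spatial.transform import Rotation as Ro
def quat(R): q=Ro.from_matrix(R).as_quat();return np.array([q[3],q[0],q[1],q[2]])
YAW=np.deg2rad(7.2)
EX=np.array([np.cos(YAW),np.sin(YAW),0]);EY=np.array([-np.sin(YAW),np.cos(YAW),0]);EZ=np.array([0,0,1.])
E
```

```text
top red x [-0.0194 -0.0182 -0.0043  0.0158  0.0185] y [-0.0163 -0.016   0.0008  0.0177  0.019 ] z [0.1456 0.1522 0.1664 0.1704 0.1716]
 topflat x [-0.0129 -0.011  -0.0002  0.0114  0.0131] y [-0.0162 -0.0146  0.0021  0.0183  0.0191]
 neck 356 x,z [0.0005 0.1521] r 0.022797450058532547
   z fixed x 0.001004643193008503 r 0.024414733122179573
   z fixed x 0.0008794089709853241 r 0.024604802696163032
 rim ((0.5954653024673462, -0.08281959593296051), (0.1314779818058014, 0.14989593625068665), 7.5162529945373535) z 0.08221285213446083
  x [-0.0546 -0.0538  0.0095  0.0743  0.0756] y [-0.241  -0.2395 -0.1683 -0.0933 -0.0918]
 floor z 0.06636245428846232
 blue ((0.605134129524231, -0.3470408320426941), (0.1701575368642807, 0.1603711098432541), 89.77412414550781)
 strip 61 [0.0799 0.08   0.0813 0.0839 0.0843]
scene red x [-0.0128 -0.009   0.0133  0.0225  0.0235] y [-0.0195 -0.0187 -0.0041  0.0174  0.0191] z [0.1334 0.1374 0.1597 0.168  0.1693]
 topflat x [-0.0096 -0.0081  0.0021  0.0127  0.0136] y [-0.019  -0.0171  0.0028  0.0183  0.0198]
 neck 269 x,z [0.001  0.1494] r 0.02422336132446122
   z fixed x 0.0017605447371572243 r 0.02337959287778906
   z fixed x 0.0018221970850984446 r 0.023331414115857152
 rim ((0.5960620641708374, -0.08461908996105194), (0.13276022672653198, 0.15164387226104736), 7.508416652679443) z 0.08095091867396054
  x [-0.0536 -0.0514  0.0292  0.0763  0.0772] y [-0.2437 -0.243  -0.1722 -0.0959 -0.0937]
 floor z 0.06536172942655133
 blue ((0.6078035235404968, -0.3493947386741638), (0.16824202239513397, 0.16126824915409088), 89.62361907958984)
 strip 176 [0.0769 0.0773 0.0798 0.0862 0.087 ]
```

```bash
cat >> h.py <<'E'
O=np.array([0.564,0.081,0])+0.001*EX   # shelf spot / plug grip xy
def W(x,y,z): return O+x*EX+y*EY+z*EZ
RT=np.c_[-EX,EY,-EZ]
# tilt: rotate tool about -EY axis by a (a>0 = unscrewing direction)
def RP(a): return Ro.from_rotvec(-EY*a).as_matrix()@np.c_[-EY,-EX,-EZ]
def RPm(a): return Ro.from_rotvec(-EY*a).as_matrix()@np.c_[EY,EX,-EZ]
E
python3 - <<'E'
from h import *
np.set_printoptions(precision=3,suppress=True)
k=kin.inverse_kinematics
print(k([0.256,.625,.42],env.get_state()["orientation"]))
print("tray",k(W(.0095,-.239,.42),quat(RT)),k(W(.0095,-.239,.143),quat(RT)))
print(k(W(0,-.07,.143),quat(RT)))
for n,f in(("A",RP),("B",RPm)):
  for a in(-35,-30,0,30,35):
    R=f(np.deg2rad(a))
    for y in(0,-.06): print(n,a,y,k(W(0,y-.003,.15)-.054*R[:,2],quat(R)))
E
```

```text
[-1.297  0.405  0.033  1.404 -0.013  1.335 -0.082]
tray [-0.437  0.385  0.814  1.574 -0.287  1.307  2.113] [-0.102  0.604  0.347  1.825 -0.283  0.762  2.091]
[-0.281  0.521  0.196  1.939 -0.152  0.696  1.704]
A -35 0 [-0.848  1.169  1.259  1.52  -0.762  1.79  -2.476]
A -35 -0.06 [-0.766  1.171  1.258  1.515 -0.727  1.762 -2.404]
A -30 0 [-0.877  1.122  1.26   1.579 -0.779  1.7   -2.479]
A -30 -0.06 [-0.792  1.124  1.26   1.573 -0.749  1.676 -2.405]
A 0 0 [-0.148  0.427 -0.125  1.893  0.07   0.826  2.958]
A 0 -0.06 [-0.964  0.841  1.269  1.944 -0.922  1.105 -2.311]
A 30 0 [-0.004  0.293 -0.326  2.254  1.116  0.196  1.913]
A 30 -0.06 [-0.671  0.326  0.621  2.295 -1.339  0.192 -1.859]
A 35 0 [ 0.382  0.371 -0.778  2.288  1.713  0.348  1.379]
A 35 -0.06 [ 0.308  0.321 -0.515  2.294  1.882  0.17   1.297]
B -35 0 [-0.435  0.771  0.349  1.489 -0.227  1.542  0.103]
B -35 -0.06 [-0.389  0.784  0.408  1.486 -0.213  1.542  0.198]
B -30 0 [-0.464  0.725  0.378  1.549 -0.24   1.448  0.113]
B -30 -0.06 [-0.429  0.743  0.457  1.547 -0.241  1.449  0.222]
B 0 0 [-0.626  0.46   0.492  1.926 -0.29   0.825  0.148]
B 0 -0.06 [-0.544  0.47   0.525  1.922 -0.313  0.83   0.274]
B 30 0 [ 0.052  0.3   -0.391  2.25   1.15   0.215 -1.255]
B 30 -0.06 [-0.671  0.326  0.621  2.295 -1.339  0.192  1.283]
B 35 0 [-0.1    0.284 -0.226  2.317  1.923  0.172 -2.049]
B 35 -0.06 [ 0.524  0.374 -0.767  2.281  1.749  0.26  -1.671]
```

Run:
```python
from h import *
np.set_printoptions(precision=3,suppress=True)
env.movel([0.256,.625,.42],velocity=.25)
env.reach(W(.0095,-.239,.30),quat(RT))
env.grip(.020,25)
env.movel(W(.0095,-.239,.18),velocity=.2)
s=env.get_state();print(s["time"],s["tcp_pos"],W(.0095,-.239,.18),s["opening"],s["qpos"],s["force"])
for n in("scene","top"):
    p,d=camera(n);cv2.imwrite(f"pics/{n}1.png",p);np.save(f"pics/{n}1.npy",d)
a=cv2.imread("pics/scene1.png")[140:320,180:400];b=cv2.imread("pics/top1.png")[90:270,150:370]
cv2.imwrite("pics/c1.png",np.hstack([cv2.resize(x,None,fx=1.8,fy=1.8,interpolation=2) for x in(a,b)]))
```

```text
5.125 [ 0.605 -0.155  0.181] [ 0.604 -0.155  0.18 ] 0.020013363523947912 [-0.294  0.608  0.624  1.817 -0.455  0.862  2.243] [ 1.105 -0.54   1.042]
```

View pics/c1.png

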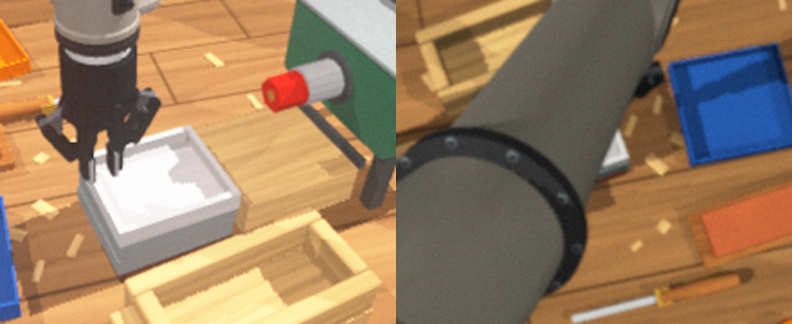

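The scene view shows the jaws straddling the tray's -y rim at about crop (105,165). Next I descend, grip and slide.

Run:
```python
from h import *
np.set_printoptions(precision=3,suppress=True)
h=env.movel(W(.0095,-.239,.1445),velocity=.06,stop_force=6)
s=env.get_state();print(h,s["time"],s["tcp_pos"],s["force"])
if not h:
    env.grip(.0,25);s=env.get_state();print("open",s["opening"],s["tcp_pos"],s["force"])
    p,d=camera("scene");cv2.imwrite("pics/c2.png",cv2.resize(p[140:320,180:400],None,fx=2.5,fy=2.5,interpolation=2))
```

```text
False 5.9667 [ 0.604 -0.155  0.144] [-0.375  0.3    0.087]
open 0.006937980494581781 [ 0.605 -0.155  0.145] [-0.327  0.1    1.639]
```

View pics/c2.png

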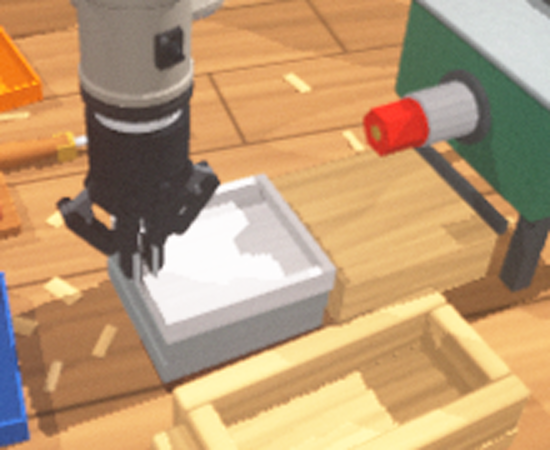

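Run:
```python
from h import *
np.set_printoptions(precision=3,suppress=True)
env.movel(W(.0095,-.239,.1455),velocity=.05)
h=env.movel(W(.0,-.085,.1455),velocity=.08,stop_force=20)
s=env.get_state();print(h,s["time"],s["tcp_pos"],s["force"],s["opening"])
p,d=camera("scene");cv2.imwrite("pics/c3.png",cv2.resize(p[140:320,180:400],None,fx=2.5,fy=2.5,interpolation=2))
```

```text
False 8.5917 [ 0.576 -0.004  0.146] [ 0.436  0.516 -1.543] 0.007369913245329165
```

View pics/c3.png

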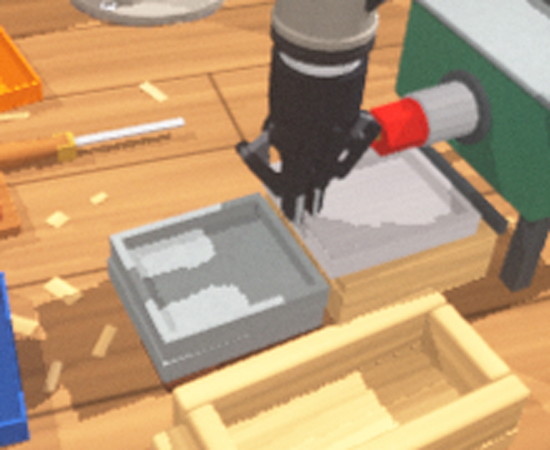

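Run:
```python
from h import *
np.set_printoptions(precision=3,suppress=True)
p,d=camera("scene");P=cloud("scene",d);g=p.max(2)
Q=P-O;L=np.stack([Q@EX,Q@EY,P[...,2]],-1)
for lo in np.arange(.07,.2,.01):
    m=(g<80)&(L[...,2]>lo)&(L[...,2]<lo+.01)&(abs(L[...,0])<.06)&(L[...,1]>-.15)&(L[...,1]<-.0)
    q=L[m]; 
    if len(q): print(round(lo,3),len(q),np.percentile(q[:,1],[1,99]),np.percentile(q[:,0],[5,95]))
hs=cv2.cvtColor(p,cv2.COLOR_BGR2HSV);m=((hs[...,0]<6)|(hs[...,0]>174))&(hs[...,1]>170)&(L[...,2]>.12)&(abs(L[...,1])<.06)
print(np.percentile(L[m][:,1],[1,99]))
```

```text
0.08 14 [-0.102 -0.081] [0.002 0.01 ]
0.09 31 [-0.103 -0.069] [-0.     0.011]
0.1 30 [-0.103 -0.079] [-0.002  0.012]
0.11 45 [-0.106 -0.062] [0.001 0.014]
0.12 132 [-0.121 -0.048] [-0.006  0.014]
0.13 95 [-0.127 -0.043] [-0.005  0.018]
0.14 121 [-0.133 -0.035] [0.001 0.019]
0.15 130 [-0.139 -0.028] [0.007 0.019]
0.16 144 [-0.146 -0.026] [0.005 0.02 ]
0.17 151 [-0.125 -0.048] [0.011 0.021]
0.18 73 [-0.126 -0.047] [-0.003  0.013]
0.19 36 [-0.123 -0.102] [-0.001  0.017]
[-0.019  0.019]
```

The tray is on the shelf, with its centre about 14 mm short. The finger knuckle (y -26 mm) is close to the plug face (-18 mm), so I release here. I then finish by pushing the rear rim with the jaws turned crosswise.

Run:
```python
from h import *
np.set_printoptions(precision=3,suppress=True)
env.movel(W(0,-.086,.143),velocity=.04,stop_force=8)
env.grip(.014)
env.movel(W(0,-.088,.19),velocity=.12)
env.movel(W(0,-.135,.20),velocity=.15)
s=env.get_state();print(s["time"],s["tcp_pos"],s["force"],s["opening"])
R=RPm(0)
env.reach(W(0,-.135,.20),quat(R))
env.grip(.045)
s=env.get_state();print(s["time"],s["tcp_pos"],s["qpos"])
p,d=camera("scene");cv2.imwrite("pics/c4.png",cv2.resize(p[140:320,180:400],None,fx=2.5,fy=2.5,interpolation=2))
P=cloud("scene",d);Q=P-O;L=np.stack([Q@EX,Q@EY,P[...,2]],-1)
hsv=cv2.cvtColor(p,cv2.COLOR_BGR2HSV)
m=big((hsv[...,1]<70)&(L[...,2]>.073)&(L[...,2]<.086)&(abs(L[...,0])<.1)&(L[...,1]>-.12)&(L[...,1]<.1))
r=rect(L[m][:,:2]);print(r[0],np.median(L[m][:,2]))
```

```text
10.1917 [ 0.582 -0.053  0.199] [ 0.026 -0.032  0.144] 0.013763835335796271
11.7583 [ 0.582 -0.053  0.2  ] [-0.744  0.704  1.057  1.917 -0.746  0.979  0.791]
((0.014168132096529007, -0.014822594821453094), (0.10927873849868774, 0.15278376638889313), 0.8558142781257629) 0.07866067684100109
```

View pics/c4.png

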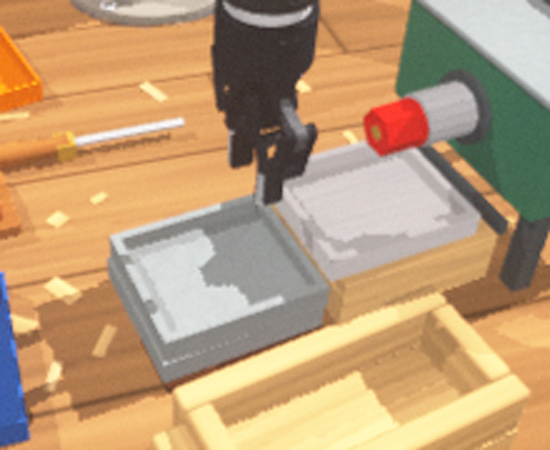

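Run:
```python
from h import *
np.set_printoptions(precision=3,suppress=True)
h=env.movel(W(0,-.125,.141),velocity=.15,stop_force=10);print(h)
h=env.movel(W(0,-.076,.141),velocity=.05,stop_force=8)
s=env.get_state();print(h,s["time"],(s["tcp_pos"]-O)@EY,s["force"])
env.movel(W(0,-.11,.141),velocity=.15)
env.movel(W(0,-.11,.28),velocity=.2)
p,d=camera("scene");cv2.imwrite("pics/c5.png",cv2.resize(p[140:320,180:400],None,fx=2.5,fy=2.5,interpolation=2))
P=cloud("scene",d);Q=P-O;L=np.stack([Q@EX,Q@EY,P[...,2]],-1)
hsv=cv2.cvtColor(p,cv2.COLOR_BGR2HSV)
m=big((hsv[...,1]<70)&(L[...,2]>.073)&(L[...,2]<.086)&(abs(L[...,0])<.1)&(L[...,1]>-.12)&(L[...,1]<.1))
r=rect(L[m][:,:2]);print(r[0],np.median(L[m][:,2]))
m=big((hsv[...,1]<70)&(L[...,2]>.05)&(L[...,2]<.065)&(abs(L[...,0])<.1)&(L[...,1]>-.3)&(L[...,1]<-.08))
r=rect(L[m][:,:2]);print("mid",r[0],np.median(L[m][:,2]))
s=env.get_state();print(s["time"],s["qpos"])
for a in(-40,-35,-30):
    R=RPm(np.deg2rad(a));print(a,kin.inverse_kinematics(W(0,-.004,.15)-.054*R[:,2],quat(R)))
```

```text
False
True 13.1667 -0.08280673095747686 [ 2.172 -0.416  1.06 ]
((0.0016242489218711853, 0.0031452998518943787), (0.13319097459316254, 0.1518573760986328), 0.007729890290647745) 0.07864692775993881
mid ((0.008479215204715729, -0.16959717869758606), (0.1336975395679474, 0.15079645812511444), 0.6762228012084961) 0.05683192184357744
14.3833 [-0.873  0.619  1.178  1.866 -0.64   1.105  0.677]
-40 [-0.725  1.019  0.942  1.457 -0.55   1.742  0.459]
-35 [-0.757  0.98   0.967  1.514 -0.573  1.657  0.468]
-30 [-0.791  0.941  0.99   1.573 -0.595  1.57   0.478]
```

View pics/c5.png

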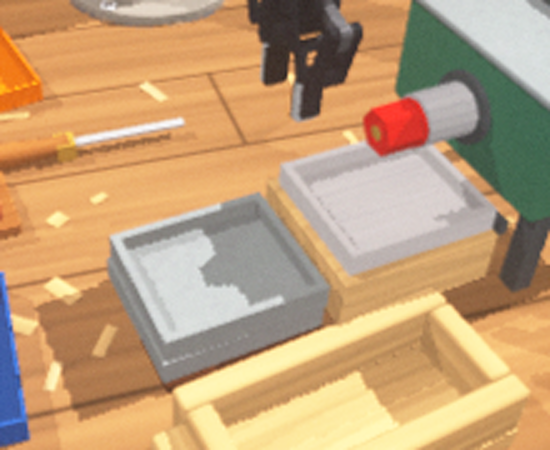

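The tray sits at (1.6, 3.1) mm from the spot, square and flat, and the lower trays have not moved. Next is the plug, starting with a grasp tilted -30°.

```bash
cat >> h.py <<'E'
YG=-.004
def pp(a,y,back=0.,z=.15): 
    R=RPm(np.deg2rad(a)); return W(0,y,z)-(.054+back)*R[:,2],quat(R)
def turn(a0,a1,y0,v=.06,step=10):
    n=int(np.ceil(abs(a1-a0)/step));a=a0
    for k in range(1,n+1):
        b=a0+(a1-a0)*k/n
        y=y0-.004/60*(b-a0)
        try: env.movel(pp(b,y)[0],velocity=v,rot=pp(b,y)[1])
        except env.PlanningError as e: print("plan",b,e);break
        a=b
    return a,y0-.004/60*(a-a0)
E
python3 - <<'E'
from h import *
np.set_printoptions(precision=3,suppress=True)
env.reach(*pp(-30,YG,.09))
env.grip(.065)
s=env.get_state();print(s["time"],s["qpos"])
h=env.movel(pp(-30,YG)[0],velocity=.12,stop_force=10)
s=env.get_state();print(h,s["time"],s["tcp_pos"]-pp(-30,YG)[0],s["force"])
p,d=camera("scene");cv2.imwrite("pics/c6.png",cv2.resize(p[100:280,230:450],None,fx=2.5,fy=2.5,interpolation=2))
E
```

```text
15.375 [-0.746  0.917  1.019  1.391 -0.566  1.74   0.436]
False 16.275 [ 0.001 -0.     0.001] [ 0.081 -0.32   0.048]
```

View pics/c6.png

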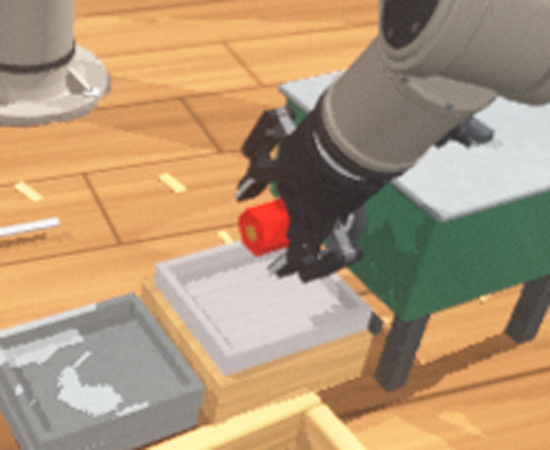

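The jaws straddle the red head at crop (262,225). Next I close and turn.

Run:
```python
from h import *
np.set_printoptions(precision=3,suppress=True)
env.grip(0.0,45)
s=env.get_state();print(s["time"],s["opening"],s["force"],s["torque"])
a,y=turn(-30,20,YG)
s=env.get_state();print(a,y,s["time"],s["opening"],s["force"],s["torque"],s["qpos"])
p,d=camera("scene");cv2.imwrite("pics/c7.png",cv2.resize(p[100:280,230:450],None,fx=2.5,fy=2.5,interpolation=2))
```

```text
16.675 0.03723736798749894 [ 1.241 -1.383  3.286] [ 0.175 -0.402 -0.011]
20.0 -0.007333333333333334 18.35 0.03694262466820144 [-0.91  -0.797 -1.487] [-0.325  0.799 -0.058] [-1.078  0.506  1.048  2.194 -0.99   0.508  0.805]
```

View pics/c7.png

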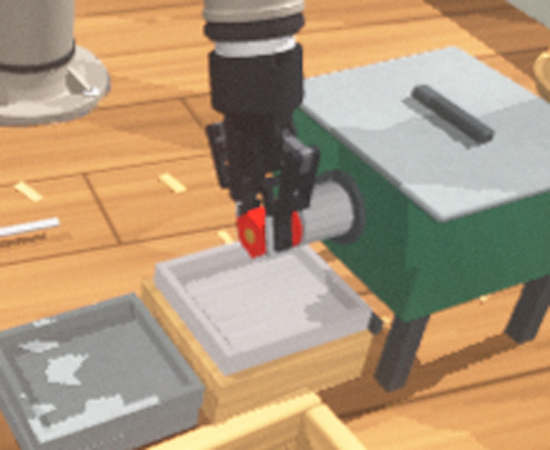

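Run:
```python
from h import *
np.set_printoptions(precision=3,suppress=True)
a,y=turn(20,30,YG-.00333,v=.05,step=5)
s=env.get_state();print(a,y,s["time"],s["force"],s["torque"],s["qpos"])
env.grip(.065)
env.movel(pp(a,y,.05)[0],velocity=.15)
env.reach(*pp(a-60,y,.05))
s=env.get_state();print(s["time"],s["force"],s["qpos"])
h=env.movel(pp(a-60,y)[0],velocity=.12,stop_force=10)
s=env.get_state();print(h,s["time"],s["force"])
p,d=camera("scene");cv2.imwrite("pics/c8.png",cv2.resize(p[100:280,230:450],None,fx=2.5,fy=2.5,interpolation=2))
```

```text
30.0 -0.007996666666666666 19.075 [-3.027 -0.877 -0.559] [-0.277  1.216  0.012] [-0.909  0.353  0.755  2.305 -1.336  0.183  1.16 ]
21.225 [-0.045  0.127  0.236] [-0.716  0.868  0.892  1.473 -0.504  1.626  0.388]
False 21.7917 [-0.099  0.903  0.657]
```

View pics/c8.png

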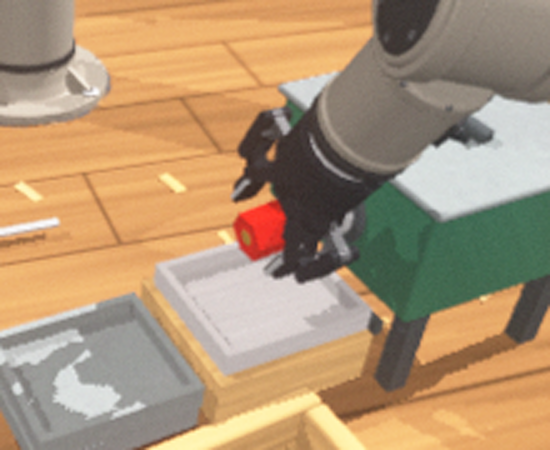

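Run:
```python
from h import *
np.set_printoptions(precision=3,suppress=True)
y=YG-.004
env.grip(0.0,45)
s=env.get_state();print(s["time"],s["opening"],s["force"])
a,y=turn(-30,28,y)
s=env.get_state();print(a,y,s["time"],s["opening"],s["force"],s["torque"],s["qpos"])
env.grip(.065)
env.movel(pp(a,y,.05)[0],velocity=.15)
env.reach(*pp(a-60,y,.05))
h=env.movel(pp(a-60,y)[0],velocity=.12,stop_force=10)
s=env.get_state();print(h,s["time"],s["force"])
p,d=camera("scene");cv2.imwrite("pics/c9.png",cv2.resize(p[100:280,230:450],None,fx=2.5,fy=2.5,interpolation=2))
```

```text
22.1917 0.03851506917066452 [ 0.801 -0.329  3.505]
28.0 -0.011866666666666668 24.2417 0.03702719993151608 [-2.898  0.489 -0.837] [-0.064  1.118  0.141] [-0.844  0.34   0.689  2.279 -1.008  0.193  0.848]
False 26.9583 [0.086 0.163 0.076]
```

View pics/c9.png

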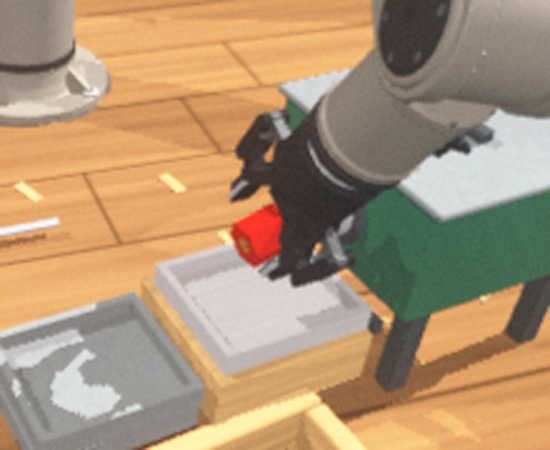

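The plug is about 8 mm further out and has turned about 118°. I grip it again, turn a little more and draw it out.

Run:
```python
from h import *
np.set_printoptions(precision=3,suppress=True)
y=-.01187
env.grip(0.0,45)
s=env.get_state();print(s["time"],s["opening"],s["force"])
for b in(-26,-20): env.movel(pp(b,y)[0],velocity=.06,rot=pp(b,y)[1])
s=env.get_state();print(s["time"],s["force"],s["torque"])
h=env.movel(pp(-20,y-.06)[0],velocity=.06,stop_force=15)
s=env.get_state();print(h,s["time"],s["opening"],s["force"],s["torque"],(s["tcp_pos"]-pp(-20,y)[0])@EY)
p,d=camera("scene");cv2.imwrite("pics/c10.png",cv2.resize(p[100:280,230:450],None,fx=2.5,fy=2.5,interpolation=2))
```

```text
27.35 0.03872294364679655 [ 1.501 -0.494  2.56 ]
27.8667 [ 1.407 -3.807  1.766] [-0.77  -0.443  0.301]
False 29.0167 0.03810858779130416 [-0.011  1.03  -1.741] [ 0.046 -0.513 -0.036] -0.05941907411245724
```

View pics/c10.png

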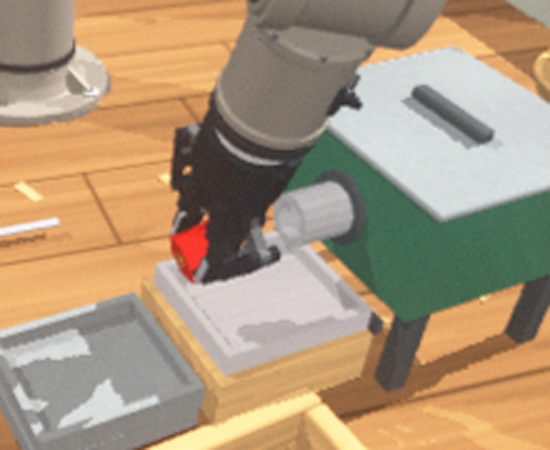

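Run:
```python
from h import *
np.set_printoptions(precision=3,suppress=True)
s=env.get_state()
env.movel(s["tcp_pos"]-.03*EY+np.array([0,0,.12]),velocity=.15)
R=np.c_[[0,1.,0],[1.,0,0],[0,0,-1.]]
T=np.array([.606,-.369,0])
env.reach(T+[0,0,.20],quat(R))
env.dwell(.2)
s=env.get_state();print(s["time"],s["opening"],s["force"],s["tcp_pos"],s["qpos"])
p,d=camera("scene");cv2.imwrite("pics/c11.png",cv2.resize(p[150:350,60:300],None,fx=2.5,fy=2.5,interpolation=2))
```

```text
31.6333 0.03895136235617421 [-0.447 -0.053 -1.155] [ 0.607 -0.367  0.2  ] [-0.02   0.758  0.761  1.587 -0.585  1.036  0.913]
```

View pics/c11.png

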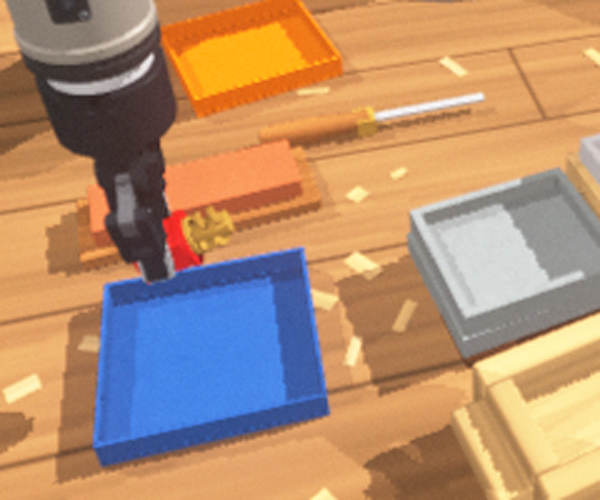

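The gripper holds the plug level over the blue tray, with the brass thread at crop (208,230). Next I lower it.

Run:
```python
from h import *
np.set_printoptions(precision=3,suppress=True)
T=np.array([.606,-.369,0])
env.movel(T+[0,0,.105],velocity=.12)
h=env.movel(T+[0,0,.079],velocity=.03,stop_force=5)
env.dwell(.1)
s=env.get_state();print(h,s["time"],s["opening"],s["force"],s["tcp_pos"])
p,d=camera("scene");cv2.imwrite("pics/c12.png",cv2.resize(p[150:350,60:300],None,fx=2.5,fy=2.5,interpolation=2))
P=cloud("scene",d);hs=cv2.cvtColor(p,cv2.COLOR_BGR2HSV);m=big(((hs[...,0]<5)|(hs[...,0]>174))&(hs[...,1]>190)&(abs(P[...,0]-.606)<.06)&(abs(P[...,1]+.36)<.07)&(P[...,2]>.005))
print(m.sum(),np.percentile(P[m],[2,50,98],axis=0))
```

```text
True 33.25 0.03852377556159574 [-0.371  0.608  5.669] [ 0.606 -0.369  0.093]
132 [[ 0.593 -0.358  0.021]
 [ 0.62  -0.35   0.045]
 [ 0.628 -0.341  0.054]]
```

View pics/c12.png

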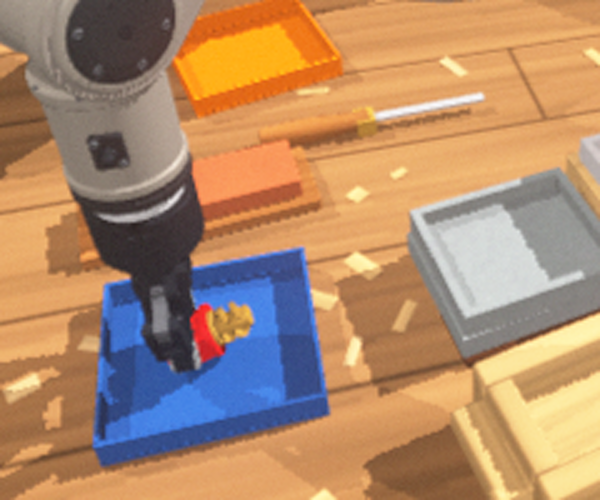

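Run:
```python
from h import *
np.set_printoptions(precision=3,suppress=True)
p,d=camera("scene");P=cloud("scene",d);hs=cv2.cvtColor(p,cv2.COLOR_BGR2HSV)
reg=(abs(P[...,0]-.606)<.06)&(abs(P[...,1]+.33)<.09)&(P[...,2]>.008)
red=((hs[...,0]<5)|(hs[...,0]>174))&(hs[...,1]>170)&reg
br=(hs[...,0]>12)&(hs[...,0]<35)&(hs[...,1]>80)&reg
for n,m in(("red",red),("brass",br)):
  q=P[big(m)]
  for lo in np.arange(-.40,-.28,.01):
    k=q[(q[:,1]>=lo)&(q[:,1]<lo+.01)]
    if len(k)>4: print(n,round(lo,2),len(k),np.percentile(k[:,2],[2,50,98]),np.percentile(k[:,0],[2,98]))
q=P[(abs(P[...,0]-.66)<.012)&(abs(P[...,1]+.34)<.04)];print("floor",np.median(q[:,2]))
cv2.imwrite("pics/c13.png",cv2.resize(p[255:310,110:180],None,fx=8,fy=8,interpolation=2))
```

```text
red -0.36 75 [0.024 0.047 0.054] [0.598 0.627]
red -0.35 63 [0.023 0.039 0.052] [0.59  0.629]
brass -0.35 38 [0.035 0.043 0.048] [0.596 0.622]
brass -0.34 70 [0.027 0.04  0.051] [0.6  0.62]
brass -0.33 64 [0.029 0.043 0.054] [0.601 0.619]
brass -0.32 30 [0.027 0.042 0.049] [0.599 0.614]
floor 0.33769799240578635
```

View pics/c13.png

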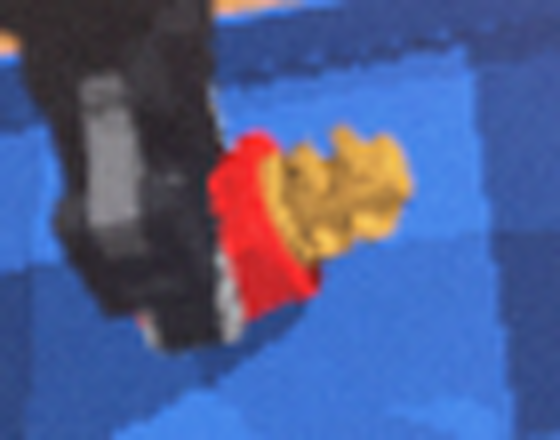

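Run:
```python
from h import *
np.set_printoptions(precision=3,suppress=True)
T=np.array([.606,-.369,0])
h=env.movel(T+[0,0,.088],velocity=.02,stop_force=8)
s=env.get_state();print(h,s["time"],s["force"],s["tcp_pos"])
env.dwell(.1)
env.grip(.046);env.dwell(.2);env.grip(.065)
s=env.get_state();z=s["tcp_pos"][2];print(s["force"])
env.movel(T+[0,0,z+.06],velocity=.08)
env.movel(T+[-.05,-.0,.32],velocity=.2)
s=env.get_state();print(s["time"],s["force"])
for n in("scene","top"):
    p,d=camera(n);cv2.imwrite(f"pics/{n}9.png",p);np.save(f"pics/{n}9.npy",d)
```

```text
True 33.5583 [-1.953  2.445  9.814] [ 0.606 -0.369  0.093]
[ 0.302  0.397 -0.011]
36.3583 [ 1.343  0.011 -0.663]
```

View pics/scene9.png

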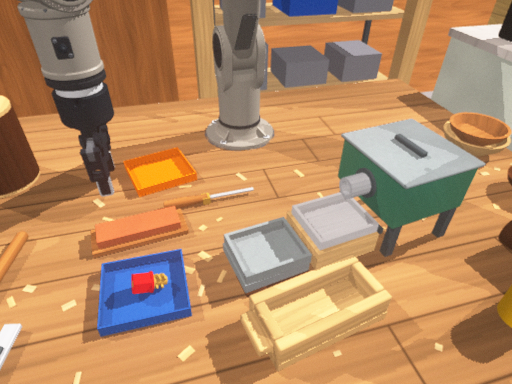

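The plug lies in the blue tray at scene (148,283), and the tray is on the shelf at (333,220). One last numeric check before I hand in.

Run:
```python
from h import *
np.set_printoptions(precision=3,suppress=True)
p=cv2.imread("pics/scene9.png");P=cloud("scene",np.load("pics/scene9.npy"));hs=cv2.cvtColor(p,cv2.COLOR_BGR2HSV)
m=big(((hs[...,0]<5)|(hs[...,0]>174))&(hs[...,1]>170)&(abs(P[...,0]-.606)<.075)&(abs(P[...,1]+.348)<.08)&(P[...,2]>.008))
q=P[m]-[.606,-.348,.004];print("plug head rel tray",np.percentile(q,[2,50,98],axis=0))
L=np.stack([(P-O)@EX,(P-O)@EY,P[...,2]],-1)
for n,a in(("top",(.073,.086,-.1,.1)),("mid",(.05,.065,-.3,-.085))):
    m=big((hs[...,1]<70)&(L[...,2]>a[0])&(L[...,2]<a[1])&(abs(L[...,0])<.1)&(L[...,1]>a[2])&(L[...,1]<a[3]))
    print(n,rect(L[m][:,:2])[0],np.median(L[m][:,2]))
p0=cv2.imread("pics/scene0.png");D=cv2.absdiff(p,p0).max(2)
print("diff whet",D[205:250,92:185].mean(),"gouge",D[186:205,180:255].mean(),"trough",D[285:350,240:390].mean())
print(job.job_done(),env.get_state()["time"])
```

```text
plug head rel tray [[-0.008 -0.02   0.021]
 [ 0.012  0.     0.04 ]
 [ 0.021  0.019  0.049]]
top ((0.001454092562198639, 0.0025962144136428833), (0.15172192454338074, 0.1327216923236847), 89.8060302734375) 0.07859859058275442
mid ((0.008747946470975876, -0.16907519102096558), (0.1333802342414856, 0.15163473784923553), 0.6769759654998779) 0.056696120674240236
diff whet 17.4805256869773 gouge 33.42035087719298 trough 6.919692307692308
the job is handed in; nothing more can be done
the job is handed in; nothing more can be done
```

The job is handed in at about 36 s of the 69 s allowed; `job_done` reports no verdict.

**What I did**
- **Drip tray:** I gripped its rear rim and slid it across onto the shelf. I let go early because a finger knuckle came within 8 mm of the plug, then pushed the rear rim until the tray stopped against the steel strip.
- **Plug:** I unscrewed it with three grips, about 130° in all by the commanded turns, and drew it 60 mm straight out. I then lowered it into the blue tray until I felt contact, let go and moved the arm clear.

**Last checks (before handing in)**
- **Drip tray:** 1.5 mm (x) and 2.6 mm (y) from its place, square to within 0.2° and flat on the shelf.
- **Middle tray:** still at its stack position within measurement error. I did not measure the lowest tray separately.
- **Plug:** at rest in the blue tray. Its head is centred within about 15 mm of the tray middle, and its axis is about 27 mm above the floor.

**Less certain**
- **Lowering:** touchdown came 14 mm higher than planned because the plug sat low in the fingers and slightly tilted. I estimate the head was 26–35 mm above the tray floor at release, against the 40 mm limit.
- **Bystanders:** I compared them only by before-and-after image difference, with mean changes of 17 at the whetstone, 33 at the gouge and 7 at the trough. I did not work out why the first two are higher; moving shadows and the arm may explain it. In the final picture all three look to be in their original places, and no move was made towards them.

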